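# Fit a fresh filter and latch the fume extractor's tray

## Robot

A 7-joint arm with a two-finger parallel gripper is mounted at the origin on the work surface. World frame = base frame: x ahead of the robot, y to its left, z up, the work surface at z = 0. Lengths are in m, angles in rad, forces in N, time in s.
With the tool pointing down it reaches from about 0.35 to 0.9 m from the base axis. Payload 7.2 kg.
Tool frame: the origin (TCP) lies on the centre line of the jaws, within the pads' length; the fingertips stand 14 mm ahead of it and the grasp point (between the pads) lies 5 mm behind it; z points along the fingers, y is the line along which they close (so a half turn about z gives the same grasp; the last joint's range is limited). The gripper opens to 88 mm and grips with 3 to 60 N. Pads are 20 mm wide; open, the fingers measure 115 mm over their backs; the gripper's body (75 mm by 178 mm) begins 61 mm behind the grasp point.
Start: joints at [-1.413, 0.411, -0.013, 1.596, 0.006, 1.134, -0.082], TCP at [0.14, 0.609, 0.237] pointing down, gripper open.
Joint ranges: [-2.95, 2.95], [-0.29, 1.99], [-1.47, 1.44], [0.14, 2.54], [-1.03, 4.17], [0.13, 1.85], [-2.86, 2.86]. Speed limits (rad/s): [2.39, 2.39, 3.01, 3.01, 3.14, 3.14, 3.14].

## Interface

Orientations are given as [roll, pitch, yaw] about the fixed x, y, z axes, in that order (R = Rz(yaw) Ry(pitch) Rx(roll)).
In Python, from plant import monitor, imaging, order gives the robot as it stands.
- The arm moves only by the tool drive_tool, never from a script. Its argument "plan" is a list of rows, each an object with "angular": the turn, a rotation vector about the world's x, y, z in rad, a list of three; "slide": the shift along the world's x, y, z in mm, a list of three; "jaw": the finger opening in mm, from 0 to 87.8. In form: [{"angular": [ax, ay, az], "slide": [x, y, z], "jaw": jaw}, ...]. A call has 1 to 12 rows; each row is the pose to reach, as a shift and turn from the pose commanded when the call began; what a row does not reach only later rows make up. A row lasts 1/12 s, in which the tool goes at most 41.7 mm and 7.16 degrees, less where a joint would pass 70% of its speed; a pose out of reach is approached as far as the arm can. A call with a gripper value outside its range is refused whole. The fingers move at their own pace and stop on an object; the grip force is fixed at half the most. Time passes only in rows, so rows that repeat a pose let the fingers close. It gives the time, the measured TCP pose, the force, the opening and the grip force at its end, in the units of the state.
- monitor.observe(): the state, without advancing time (a new reading comes with each control period).
- imaging.camera(name): name is "scene" or "top" or "wrist"; returns the picture (420x560x3 uint8, red, green, blue); there is no depth.
- imaging.camera_model(name): a dict with "camera_matrix" (3x3 intrinsics, pixels), "extrinsics" (4x4, takes a point from world to camera coordinates). Camera axes: x right, y up, looking along -z (the intrinsics and any distortion apply to the point x, -y, -z); pixel columns grow to the right and rows downward; lengths in m; the calibration is good to about 2 mm. The wrist camera is an equidistant fisheye: a pixel r from the principal point sees the ray r / f radians off the axis. A picture is of the moment at which its call begins: read the wrist's pose just before it. camera_model takes no time and is no camera call; for the wrist camera it gives the pose at the moment of the call.
- order.job_done(): hands the job in; it is judged then, once.
The state is a dict: "time_s": time; "joint_pos": joint angles; "dq": joint speeds; "joint_efforts": joint torques, N m; "tool_pos": TCP position; "ee_rot": TCP orientation; "force": force on the tool from outside, world axes, zero at the start; "wrist_torque": the same for the moment, N m; "opening": opening from 0.0 (shut) to 1.0 (fully open); "gripper_force": force on a finger pad.
Only numpy, scipy, OpenCV 4.12 (cv2) and the standard library are available. Lean on these libraries where they do the work, as an engineer would, in place of code of your own. Each camera call takes 0.05 s, during which the arm holds its last target. There are 200 camera calls.

## Task

Lay the fresh white filter with the green grip flat in the fume unit's open blue-fronted tray, grip upwards. Then push the tray in until its push-push latch takes, let go and make sure that it stays latched instead of springing out again. Leave the spent dark filter and the other things on the bench where they are.

Things in the scene. Friction and masses are not known exactly. Their poses are not given: they have to be found in the camera images.
- unit: White fume filter unit fixed to the bench, 205 mm deep, 170 wide, 82 high, black grille on top, duct stub (80 mm diameter, 50 mm long) on its rear. Origin: bottom centre of its front face; x points from the front face into the unit (the way the tray is pushed in), z up. The tray's slot is 126 mm wide, its upper edge 70 mm above the bench.
- tray (a joint): How far the tray is out, in m, along the unit's -x: 0 = at the inner stop, 0.015 = latched, 0.178 = fully out; starts at 0.15 to 0.173. About 1 N of friction; below 0.067 a spring pushes it out, 7 N at the stop. Pressed to below 0.005 and let go, it latches at 0.015; pressed less, it springs out to about 0.075: push again. Pressing a latched tray to the stop again unlatches it.
- tray_pocket (a point): Centre of the floor of the tray's pocket, 18 mm above the bench; moves with the tray. Its axes are parallel to the unit's. The pocket is 140 mm long (x) by 108 mm wide (y), open at the top; side and rear walls 4 mm thick rise 18 mm above the pocket's floor; at the front the pocket ends at the front plate.
- tray_front (a point): Centre of the outer face of the tray's blue front plate, 39 mm above the bench; moves with the tray. The plate is 150 mm wide, 12 mm thick, from 6 to 72 mm above the bench; its outer face looks along the unit's -x. Latched, the plate stands 15 mm off the unit's front face; at the stop it touches it.
- fresh_filter: The fresh filter cassette: rigid white frame with white pleats, 122 mm long (x) by 94 mm wide (y) by 20 mm thick, 0.2 to 0.35 kg, with a green grip rib along x on the middle of its top: 70 mm long, 18 mm wide, its top 46 mm above the underside. Origin: centre of the underside, z up. It fits the pocket either way round.
- spent_filter: The spent filter, to be left alone: the same shape and size as the fresh one, but grey frame, dark brown pleats and black rib. Origin: centre of the underside. It and the fresh one lie on the bench left and right of the tray, which is where varies.
- foil_rack: Bystander: blue plastic rack, 120 x 160 x 55 mm, with rolls of copper foil that reach 79 mm high. Origin: centre of the underside.
- drink_bottle: Bystander: dark upright drink bottle, 72 mm diameter, 210 mm high. Origin: centre of the underside.
- flux_jar: Bystander: amber jar with a white lid, 64 mm diameter, 55 mm high. Origin: centre of the underside.
Not all that is in view belongs to the job. There is more than one size of the fresh_filter; the one meant has the size given above.

How it is judged:
By the outcome, as a careful person would: the job done as asked, in the order asked, and still so for the second after the job is handed in, with the robot touching nothing.
It also fails if it takes over 64 s, if anything falls off the work surface, if the arm or the gripper's body presses on something with over 40 N, if the wrist force passes 120 N, or if a joint passes its speed limit or range.

## Working session

There is one attempt and no reset: what is moved stays moved. The work goes in short steps, Python scripts to look and compute and a tool call to move; the robot and the scene stay as the last step left them, time stands still between calls to the robot, and variables do not carry over. Pictures are saved under pics/ and viewed, at most 10 in all, crops included, and the job is handed in when it is done.

Besides the shell and the picture viewer there is one more tool, called after "Request:" by a JSON object that holds its "api" and its "payload". drive_tool: Moves the arm, as the interface text tells. Its arguments: {"type":"object","properties":{"plan":{"type":"array","items":{"type":"object","properties":{"angular":{"type":"array","items":{"type":"number"}},"slide":{"type":"array","items":{"type":"number"}},"jaw":{"type":"number"}}}}},"required":["plan"]}

```bash
mkdir -p pics; ls; python3 - <<'E'
from plant import monitor, imaging
import cv2, numpy as np
np.set_printoptions(precision=4,suppress=True)
s=monitor.observe(); print({k:s[k] for k in('time_s','tool_pos','ee_rot','opening')})
for n in('top','scene'):
    im=imaging.camera(n); cv2.imwrite(f'pics/{n}0.png',im[:,:,::-1]); m=imaging.camera_model(n); print(n,m)
E
```

```text
pics
{'time_s': 0.0, 'tool_pos': array([0.1399, 0.6087, 0.2358]), 'ee_rot': array([-3.14  ,  0.0001,  2.9158]), 'opening': 1.0014013756760458}
top {'camera_matrix': array([[412.4876,   0.    , 280.7196],
       [  0.    , 412.4876, 204.6624],
       [  0.    ,   0.    ,   1.    ]]), 'extrinsics': array([[-0.0104, -0.9999, -0.0031, -0.1185],
       [ 0.9941, -0.0107,  0.1083, -0.4746],
       [-0.1083, -0.0019,  0.9941, -1.3242],
       [ 0.    ,  0.    ,  0.    ,  1.    ]])}
scene {'camera_matrix': array([[393.4405,   0.    , 278.1896],
       [  0.    , 393.4405, 215.2692],
       [  0.    ,   0.    ,   1.    ]]), 'extrinsics': array([[ 0.0716,  0.9974,  0.0026,  0.0552],
       [-0.8166,  0.0572,  0.5744,  0.3446],
       [ 0.5728, -0.0432,  0.8186, -1.5967],
       [ 0.    ,  0.    ,  0.    ,  1.    ]])}
```

View pics/top0.png

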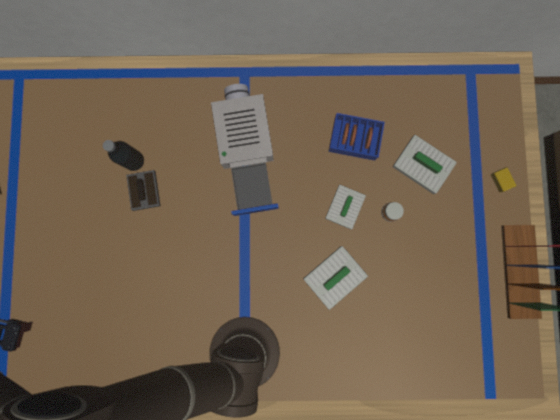

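View pics/scene0.png

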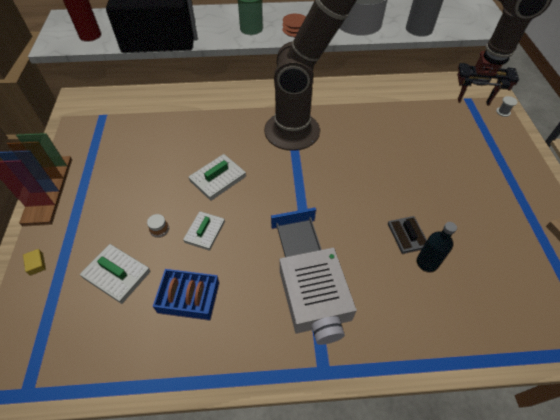

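The top view shows three candidates for the fresh filter: A at (336,277), B at (346,207) and C at (425,163). The spent filter is at (143,190). The tray front edge runs from (233,212) to (277,207). I'll measure the three sizes and take one close crop.

```bash
cat > h.py <<'E'
import numpy as np, cv2
from plant import monitor, imaging
np.set_printoptions(precision=4,suppress=True)
def ray(n,p,m=None):
    m=m or imaging.camera_model(n); K=m['camera_matrix'];E=m['extrinsics']
    a=(p[0]-K[0,2])/K[0,0]; b=(p[1]-K[1,2])/K[1,1]
    if n=='wrist':
        r=np.hypot(a,b); s=np.sin(r)/max(r,1e-9); d=np.array([a*s,-b*s,-np.cos(r)])
    else: d=np.array([a,-b,-1.])
    R=E[:3,:3]; return -R.T@E[:3,3], R.T@d
def w(n,p,z,m=None):
    c,d=ray(n,p,m); return c+d*(z-c[2])/d[2]
def px(n,P,m=None):
    m=m or imaging.camera_model(n); K=m['camera_matrix'];E=m['extrinsics']
    q=E[:3,:3]@np.asarray(P,float)+E[:3,3]; v=np.array([q[0],-q[1],-q[2]])
    if n=='wrist':
        t=np.hypot(v[0],v[1]); u=v[:2]/max(t,1e-9)*np.arctan2(t,v[2])
    else: u=v[:2]/v[2]
    return u*K[0,0]+K[:2,2]
E
python3 - <<'E'
from h import *
im=cv2.imread('pics/top0.png'); hsv=cv2.cvtColor(im,cv2.COLOR_BGR2HSV)
green=cv2.inRange(hsv,(50,110,40),(85,255,255)); white=cv2.inRange(hsv,(0,0,110),(179,60,255))
def rects(mask,z,n,amin):
    cs,_=cv2.findContours(mask,cv2.RETR_EXTERNAL,cv2.CHAIN_APPROX_NONE)
    for c in cs:
        if cv2.contourArea(c)<amin: continue
        P=np.array([w('top',p[0],z)[:2] for p in c],np.float32)
        r=cv2.minAreaRect(P*1000); b=cv2.boundingRect(c)
        if b[1]>300 or b[1]<80 or b[0]>500: continue
        print(n,'px',b,'c',np.round(r[0],1),'size',np.round(r[1],1),'ang',round(r[2],1))
rects(green,.046,'green',25)
rects(cv2.morphologyEx(white|green,cv2.MORPH_CLOSE,np.ones((5,5))),.02,'white',200)
blue=cv2.inRange(hsv,(105,150,60),(125,255,255)); blue[:,:231]=0;blue[:,279:]=0;blue[216:]=0;blue[:195]=0
rects(blue,.072,'blue',20)
for n,p,z in(('FL',(233,212),.072),('FR',(277,207),.072)): print(n,w('top',p,z))
a=cv2.resize(im[140:320,210:470],None,fx=3,fy=3,interpolation=cv2.INTER_CUBIC); cv2.imwrite('pics/crop1.png',a)
E
```

```text
green px (326, 268, 23, 21) c [ 236.7 -298. ] size [16.2 85.1] ang 39.3
green px (342, 197, 10, 18) c [ 465.1 -334.6] size [ 9.5 59.8] ang 66.9
green px (416, 153, 25, 18) c [ 607.5 -605.6] size [87.3 18.2] ang 55.3
white px (303, 246, 65, 64) c [ 236.4 -297.2] size [130.  168.9] ang 39.6
white px (386, 202, 18, 18) c [ 450.7 -496.2] size [54.9 56.6] ang 43.6
white px (325, 185, 41, 45) c [ 465.4 -335.3] size [ 97.1 125.7] ang 66.3
white px (395, 135, 62, 59) c [ 606.1 -604.5] size [167.9 130.4] ang 54.8
blue px (233, 205, 44, 10) c [455.4 -40.7] size [ 11.  137.9] ang 8.9
FL [0.4466 0.0272 0.072 ]
FR [ 0.4609 -0.1117  0.072 ]
```

View pics/crop1.png

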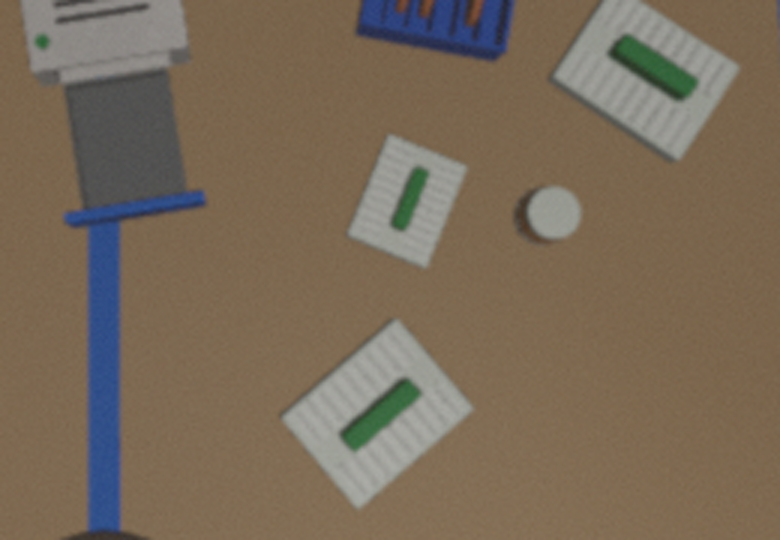

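B at (346,207) measures about 97x126 mm, which is the described size. A and C measure about 168x130 mm, so they are the wrong size. B is centred at (0.465, -0.335), with its long axis at about -23.5°. Moving there high and around the base, and looking at the tray on the way.

Request:
{"api": "drive_tool", "payload": {"plan": [{"slide": [0, 0, 40], "angular": [0, 0, 0], "jaw": 87}, {"slide": [20, -20, 74], "angular": [0, 0, 0], "jaw": 87}, {"slide": [210, -209, 84], "angular": [0, 0, 0], "jaw": 87}, {"slide": [210, -209, 84], "angular": [0, 0, 0], "jaw": 87}, {"slide": [210, -209, 84], "angular": [0, 0, 0], "jaw": 87}, {"slide": [210, -209, 84], "angular": [0, 0, 0], "jaw": 87}, {"slide": [210, -209, 84], "angular": [0, 0, 0], "jaw": 87}, {"slide": [210, -209, 84], "angular": [0, 0, 0], "jaw": 87}, {"slide": [210, -209, 84], "angular": [0, 0, 0], "jaw": 87}, {"slide": [260, -350, 84], "angular": [0, 0, 0], "jaw": 87}, {"slide": [260, -350, 84], "angular": [0, 0, 0], "jaw": 87}, {"slide": [260, -350, 84], "angular": [0, 0, 0], "jaw": 87}]}}

```text
time_s: 1.1
tool_pos: [0.3919, 0.2805, 0.3202]
ee_rot: [-3.141, -0.0, 2.916]
force: [0.6, 0.4, -0.4]
opening: 0.987
gripper_force: 0.0
```

Request:
{"api": "drive_tool", "payload": {"plan": [{"slide": [40, -310, 0], "angular": [0, 0, -0.18], "jaw": 87}, {"slide": [40, -310, 0], "angular": [0, 0, -0.18], "jaw": 87}, {"slide": [40, -310, 0], "angular": [0, 0, -0.18], "jaw": 87}, {"slide": [40, -310, 0], "angular": [0, 0, -0.18], "jaw": 87}, {"slide": [40, -310, 0], "angular": [0, 0, -0.18], "jaw": 87}, {"slide": [40, -310, 0], "angular": [0, 0, -0.18], "jaw": 87}, {"slide": [40, -310, 0], "angular": [0, 0, -0.18], "jaw": 87}, {"slide": [40, -310, 0], "angular": [0, 0, -0.18], "jaw": 87}, {"slide": [40, -310, 0], "angular": [0, 0, -0.18], "jaw": 87}, {"slide": [40, -310, 0], "angular": [0, 0, -0.18], "jaw": 87}]}}

```text
time_s: 1.93
tool_pos: [0.4315, -0.0284, 0.3205]
ee_rot: [3.141, -0.0, 2.733]
force: [0.3, 0.1, -0.5]
opening: 0.992
gripper_force: 0.0
```

```bash
python3 - <<'E'
from h import *
import pickle
m=imaging.camera_model('wrist'); im=imaging.camera('wrist'); cv2.imwrite('pics/w1.png',im[:,:,::-1]); pickle.dump(m,open('w1.pkl','wb'))
s=monitor.observe(); print(s['tool_pos'],s['ee_rot'],s['joint_pos']); print(m)
for n,P in dict(pocket=(.53,-.03,.018),FL=(.4466,.0272,.072),FR=(.4609,-.1117,.072),B=(.465,-.335,.02)).items(): print(n,px('wrist',P,m))
E
```

```text
[ 0.4315 -0.0272  0.3205] [ 3.1414 -0.0006  2.7354] [-0.5871 -0.0252  0.5365  1.9342  0.0132  1.2296  1.1094]
{'camera_matrix': array([[325.1923,   0.    , 285.5073],
       [  0.    , 325.1923, 206.7375],
       [  0.    ,   0.    ,   1.    ]]), 'extrinsics': array([[ 0.3979,  0.9174, -0.0005, -0.1441],
       [-0.8858,  0.3841, -0.2605,  0.4469],
       [-0.2388,  0.1041,  0.9655, -0.3647],
       [ 0.    ,  0.    ,  0.    ,  1.    ]])}
pocket [312.131  233.0548]
FL [332.6602 172.0671]
FR [236.5846 224.5346]
B [125.6131 266.0593]
```

View pics/w1.png

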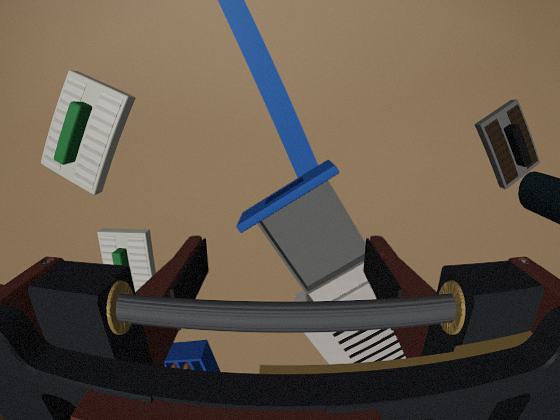

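The wrist view shows the tray plate from (240,224) to (336,167), with the pocket spanning about (260,222)–(365,253). B is at (120,260). I'll take an enlarged crop to get the tray pose precisely.

```bash
python3 - <<'E'
from h import *
im=cv2.imread('pics/w1.png'); c=im[150:300,220:390]; cv2.imwrite('pics/crop2.png',cv2.resize(c,None,fx=4,fy=4,interpolation=cv2.INTER_CUBIC))
E
```

```text
(no output)
```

View pics/crop2.png

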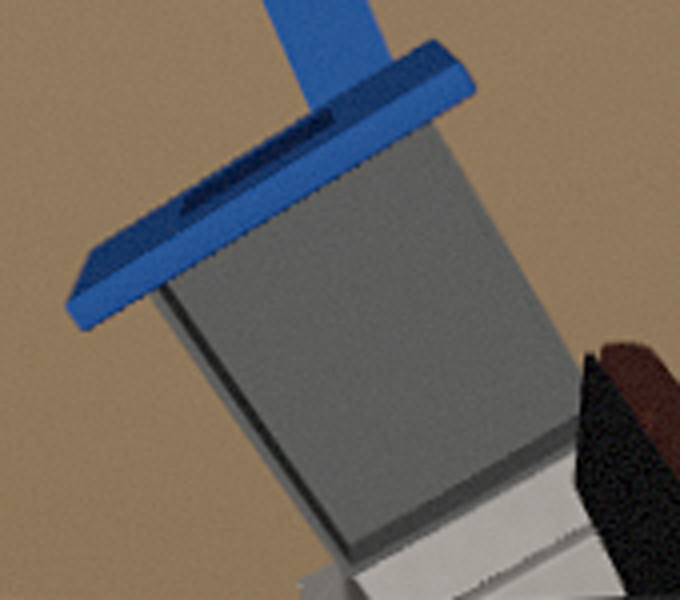

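```bash
python3 - <<'E'
from h import *
import pickle
m=pickle.load(open('w1.pkl','rb'))
f=lambda u,v,z: w('wrist',(220+u/4-.4,150+v/4-.4),z,m)
oR,oL,iR,iL=[f(*p,.072)[:2] for p in((68,305),(460,65),(85,330),(476,90))]
print('plate',oR,oL,iR,iL,'widths',np.linalg.norm(oR-oL),np.linalg.norm(iR-iL),np.linalg.norm(oR-iR))
for a,b in((oR,oL),(iR,iL)):
    d=b-a; print('yaw deg',np.degrees(np.arctan2(-d[0],d[1])))
k=f(350,555,.018)[:2]; k0=f(165,285,.036)[:2]; k1=f(345,563,.036)[:2]
print('floor corner',k,'wall',k0,k1,np.degrees(np.arctan2(*(k1-k0)[::-1])))
d=(oL-oR)+(iL-iR); yaw=np.arctan2(-d[0],d[1]); X=np.array([np.cos(yaw),np.sin(yaw)]);Y=np.array([-X[1],X[0]])
F=(oR+oL+iR+iL)/4-X*.006
P=F+X*(.012+.07)
print('yaw',np.degrees(yaw),'front',F,'pocket',P,'pocket by corner',k-X*.07+Y*.054)
# B from wrist img
im=cv2.imread('pics/w1.png'); hsv=cv2.cvtColor(im,cv2.COLOR_BGR2HSV)
g=cv2.inRange(hsv,(50,110,30),(85,255,255)); g[:,:105]=0; g[:230]=0; g[:,140:]=0
cs=max(cv2.findContours(g,0,1)[0],key=cv2.contourArea); Q=np.array([w('wrist',p[0],.046,m)[:2] for p in cs])
print('B rib nearest bits',Q.min(0),Q.max(0))
E
```

```text
plate [ 0.4625 -0.1125] [0.4403 0.0324] [ 0.4724 -0.1111] [0.4495 0.0341] widths 0.1465180065521466 0.14696852280586215 0.01001377516241285
yaw deg 8.722686239961615
yaw deg 8.963084040381304
floor corner [ 0.6134 -0.0718] wall [ 0.4781 -0.0878] [ 0.606  -0.0721] 7.022957244286333
yaw 8.843069651664313 front [ 0.4503 -0.0402] pocket [ 0.5313 -0.0276] pocket by corner [ 0.5359 -0.0292]
B rib nearest bits [ 0.4289 -0.3345] [ 0.4571 -0.2998]
```

Request:
{"api": "drive_tool", "payload": {"plan": [{"slide": [25, -306, -100], "angular": [0, 0, 0], "jaw": 87}, {"slide": [25, -306, -100], "angular": [0, 0, 0], "jaw": 87}, {"slide": [25, -306, -100], "angular": [0, 0, 0], "jaw": 87}, {"slide": [25, -306, -100], "angular": [0, 0, 0], "jaw": 87}, {"slide": [25, -306, -100], "angular": [0, 0, 0], "jaw": 87}, {"slide": [25, -306, -100], "angular": [0, 0, 0], "jaw": 87}, {"slide": [25, -306, -100], "angular": [0, 0, 0], "jaw": 87}, {"slide": [25, -306, -100], "angular": [0, 0, 0], "jaw": 87}, {"slide": [25, -306, -100], "angular": [0, 0, 0], "jaw": 87}, {"slide": [25, -306, -100], "angular": [0, 0, 0], "jaw": 87}]}}

```text
time_s: 2.82
tool_pos: [0.4567, -0.3335, 0.2191]
ee_rot: [-3.141, -0.003, 2.735]
force: [-1.4, -0.7, 0.7]
opening: 0.991
gripper_force: 0.0
```

Request:
{"api": "drive_tool", "payload": {"plan": [{"slide": [9, -1, -30], "angular": [0, 0, -0.003], "jaw": 70}, {"slide": [9, -1, -70], "angular": [0, 0, -0.003], "jaw": 70}, {"slide": [9, -1, -110], "angular": [0, 0, -0.003], "jaw": 60}, {"slide": [9, -1, -150], "angular": [0, 0, -0.003], "jaw": 60}, {"slide": [9, -1, -170], "angular": [0, 0, -0.003], "jaw": 60}, {"slide": [9, -1, -181], "angular": [0, 0, -0.003], "jaw": 60}, {"slide": [9, -1, -181], "angular": [0, 0, -0.003], "jaw": 60}, {"slide": [9, -1, -181], "angular": [0, 0, -0.003], "jaw": 60}]}}

```text
time_s: 3.48
tool_pos: [0.4668, -0.3336, 0.0404]
ee_rot: [3.141, 0.001, 2.735]
force: [-0.4, -1.1, 1.0]
opening: 0.681
gripper_force: 0.0
```

```bash
python3 - <<'E'
from h import *
m=imaging.camera_model('wrist'); im=imaging.camera('wrist')[:,:,::-1].copy()
s=monitor.observe(); print(s['tool_pos'],s['ee_rot'],s['force']); print(px('wrist',s['tool_pos'],m))
t=imaging.camera('top')[:,:,::-1]
cv2.imwrite('pics/g1.png',np.hstack([cv2.resize(im,(440,330)),cv2.resize(t[150:270,285:415],(357,330),interpolation=cv2.INTER_CUBIC)]))
E
```

```text
[ 0.4671 -0.3344  0.0412] [3.1413 0.0021 2.734 ] [-0.3112 -0.5004 -0.5228]
[286.9767 267.7542]
```

View pics/g1.png

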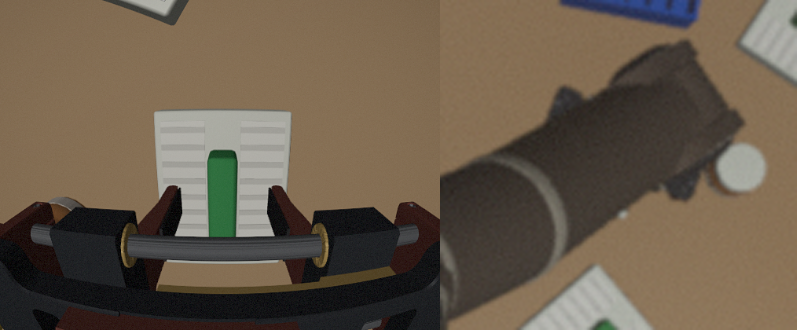

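The jaws straddle the green rib: rib end at (222,155), pads at (175,210) and (278,210), aligned. The jar lies clear below the gripper body. Closing and lifting.

```bash
python3 - <<'E'
from h import *
m=imaging.camera_model('wrist'); s=monitor.observe(); T=s['tool_pos'][:2]; y=2.734-np.pi; u=np.array([np.cos(y),np.sin(y)])
k=560/440
for n,p,z in(('ribend',(222,151),.046),('frameL',(154,111),.02),('frameR',(291,111),.02)):
    q=w('wrist',(p[0]*k,p[1]*k),z,m)[:2]-T; print(n,'along',q@u,'across',q@[-u[1],u[0]])
E
```

```text
ribend along -0.03887212453872911 across -0.0025930856321897643
frameL along -0.06102100345903371 across -0.048774091851604154
frameR along -0.06085178503622792 across 0.04367055709165908
```

Request:
{"api": "drive_tool", "payload": {"plan": [{"slide": [0, 0, -2], "angular": [0, 0, 0], "jaw": 30}, {"slide": [0, 0, -2], "angular": [0, 0, 0], "jaw": 5}, {"slide": [0, 0, -2], "angular": [0, 0, 0], "jaw": 5}, {"slide": [0, 0, -2], "angular": [0, 0, 0], "jaw": 5}, {"slide": [0, 0, -2], "angular": [0, 0, 0], "jaw": 5}, {"slide": [0, 0, -2], "angular": [0, 0, 0], "jaw": 5}, {"slide": [0, 0, -2], "angular": [0, 0, 0], "jaw": 5}, {"slide": [0, 0, -2], "angular": [0, 0, 0], "jaw": 5}]}}

```text
time_s: 4.25
tool_pos: [0.4657, -0.3347, 0.0377]
ee_rot: [3.141, -0.0, 2.733]
force: [-0.7, 0.3, 1.0]
opening: 0.202
gripper_force: 30.0
```

Request:
{"api": "drive_tool", "payload": {"plan": [{"slide": [0, 0, 30], "angular": [0, 0, 0], "jaw": 5}, {"slide": [0, 0, 70], "angular": [0, 0, 0], "jaw": 5}, {"slide": [0, 0, 110], "angular": [0, 0, 0.05], "jaw": 5}, {"slide": [8, 35, 125], "angular": [0, 0, 0.15], "jaw": 5}, {"slide": [17, 75, 125], "angular": [0, 0, 0.25], "jaw": 5}, {"slide": [26, 115, 125], "angular": [0, 0, 0.35], "jaw": 5}, {"slide": [35, 155, 125], "angular": [0, 0, 0.45], "jaw": 5}, {"slide": [44, 195, 125], "angular": [0, 0, 0.555], "jaw": 5}, {"slide": [53, 235, 125], "angular": [0, 0, 0.555], "jaw": 5}, {"slide": [62, 275, 125], "angular": [0, 0, 0.555], "jaw": 5}, {"slide": [68, 307, 125], "angular": [0, 0, 0.555], "jaw": 5}, {"slide": [68, 307, 125], "angular": [0, 0, 0.555], "jaw": 5}]}}

```text
time_s: 5.25
tool_pos: [0.5344, -0.0191, 0.1617]
ee_rot: [3.138, -0.001, -2.986]
force: [0.9, 0.2, -4.5]
opening: 0.204
gripper_force: 30.0
```

```bash
python3 - <<'E'
from h import *
m=imaging.camera_model('wrist'); im=imaging.camera('wrist')[:,:,::-1].copy()
s=monitor.observe(); print(s['tool_pos'],s['ee_rot'],s['force'],s['opening'],s['joint_pos'][6])
t=imaging.camera('scene')[:,:,::-1]
cv2.imwrite('pics/w3raw.png',im)
cv2.imwrite('pics/g2.png',np.hstack([im[60:340,130:450],cv2.resize(t[150:290,220:380],(400,350),interpolation=cv2.INTER_CUBIC)[:280]]))
import pickle;pickle.dump(m,open('w3.pkl','wb'))
E
```

```text
[ 0.5338 -0.0231  0.1618] [ 3.1402 -0.0012 -2.9882] [ 0.6157 -1.0997 -3.0982] 0.2028793130509713 1.911311855173559
```

View pics/g2.png

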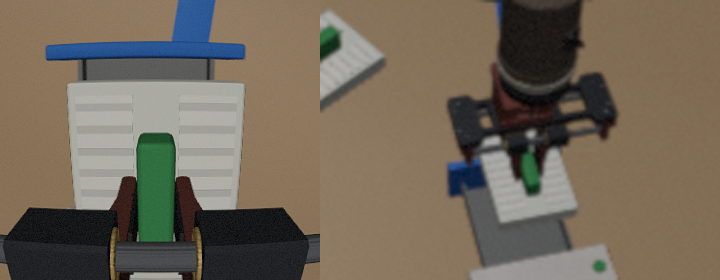

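The wrist crop shows the plate from (46,47) to (245,44) and the filter's front edge from (68,84) to (245,82), with the filter parallel to the tray. Now computing the offset.

```bash
python3 - <<'E'
from h import *
import pickle
m=pickle.load(open('w3.pkl','rb')); f=lambda u,v,z: w('wrist',(130+u,60+v),z,m)[:2]
a,b=f(46,46.5,.072),f(245,43.5,.072); d=b-a; yaw=np.arctan2(-d[0],d[1]); print('plate',a,b,np.linalg.norm(d),np.degrees(yaw))
X=np.array([np.cos(yaw),np.sin(yaw)]); print('pocket',(a+b)/2+X*.082)
p,q=f(68,83.5,.144),f(245,82,.144); e=q-p; y2=np.arctan2(-e[0],e[1]); print('filt',p,q,np.linalg.norm(e),np.degrees(y2)); X2=np.array([np.cos(y2),np.sin(y2)]); print('filter centre',(p+q)/2+X2*.061)
print('walls',f(84,70,.036),f(210,70,.036))
s=monitor.observe(); print(s['tool_pos'],s['ee_rot'])
E
```

```text
plate [ 0.4633 -0.114 ] [0.4391 0.0318] 0.14784304916558239 9.404199121372548
pocket [ 0.5321 -0.0277]
filt [ 0.4816 -0.0746] [0.4665 0.0162] 0.09198660284240971 9.400517408886927
filter centre [ 0.5342 -0.0193]
walls [ 0.4797 -0.0899] [0.4636 0.0154]
[ 0.5333 -0.026   0.162 ] [ 3.1415 -0.0014 -2.9917]
```

Request:
{"api": "drive_tool", "payload": {"plan": [{"slide": [-1, 0, 0], "angular": [0, 0, 0.008], "jaw": 5}, {"slide": [-1, 0, -25], "angular": [0, 0, 0.008], "jaw": 5}, {"slide": [-1, 0, -50], "angular": [0, 0, 0.008], "jaw": 5}, {"slide": [-1, 0, -70], "angular": [0, 0, 0.008], "jaw": 5}, {"slide": [-1, 0, -80], "angular": [0, 0, 0.008], "jaw": 5}, {"slide": [-1, 0, -90], "angular": [0, 0, 0.008], "jaw": 5}, {"slide": [-1, 0, -97], "angular": [0, 0, 0.008], "jaw": 5}, {"slide": [-1, 0, -102], "angular": [0, 0, 0.008], "jaw": 5}, {"slide": [-1, 0, -105], "angular": [0, 0, 0.008], "jaw": 5}, {"slide": [-1, 0, -106], "angular": [0, 0, 0.008], "jaw": 5}, {"slide": [-1, 0, -106], "angular": [0, 0, 0.008], "jaw": 5}]}}

```text
time_s: 6.27
tool_pos: [0.533, -0.0277, 0.057]
ee_rot: [3.142, 0.001, -2.987]
force: [-0.3, 0.3, -2.6]
opening: 0.202
gripper_force: 30.0
```

Request:
{"api": "drive_tool", "payload": {"plan": [{"slide": [0, 0, -1], "angular": [0, 0, 0], "jaw": 5}, {"slide": [0, 0, -1], "angular": [0, 0, 0], "jaw": 5}, {"slide": [0, 0, -1], "angular": [0, 0, 0], "jaw": 45}, {"slide": [0, 0, -1], "angular": [0, 0, 0], "jaw": 45}, {"slide": [0, 0, -1], "angular": [0, 0, 0], "jaw": 45}, {"slide": [0, 0, -1], "angular": [0, 0, 0], "jaw": 45}, {"slide": [0, 0, -1], "angular": [0, 0, 0], "jaw": 45}, {"slide": [0, 0, 20], "angular": [0, 0, 0], "jaw": 45}, {"slide": [0, 0, 55], "angular": [0, 0, 0], "jaw": 45}, {"slide": [0, 0, 90], "angular": [0, 0, 0], "jaw": 45}, {"slide": [0, 0, 110], "angular": [0, 0, 0], "jaw": 45}, {"slide": [0, 0, 110], "angular": [0, 0, 0], "jaw": 45}]}}

```text
time_s: 7.27
tool_pos: [0.5352, -0.028, 0.171]
ee_rot: [-3.142, 0.007, -2.988]
force: [0.9, 0.1, 0.2]
opening: 0.513
gripper_force: 0.0
```

```bash
python3 - <<'E'
from h import *
m=imaging.camera_model('wrist'); im=imaging.camera('wrist')[:,:,::-1].copy()
s=monitor.observe(); print(s['tool_pos'],s['ee_rot'],s['force'],s['opening'],s['joint_pos'])
t=imaging.camera('scene')[:,:,::-1]
cv2.imwrite('pics/g3.png',np.hstack([im[60:340,130:450],cv2.resize(t[160:272,240:400],(400,280),interpolation=cv2.INTER_CUBIC)]))
import pickle;pickle.dump(m,open('w4.pkl','wb'))
E
```

```text
[ 0.5342 -0.0276  0.1689] [ 3.1413  0.0048 -2.9872] [-0.0153 -0.8568 -0.8451] 0.5119994243260532 [-0.4745  0.3575  0.5524  1.9246 -0.2349  0.9179  1.9178]
```

View pics/g3.png

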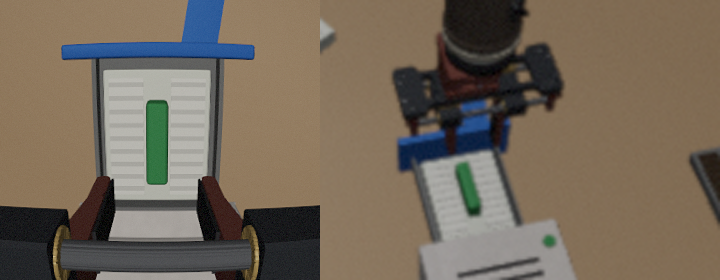

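The filter lies inside the pocket with its walls visible on all sides, grip up at (157,142). Now moving in front of the plate with the jaw closed.

Request:
{"api": "drive_tool", "payload": {"plan": [{"slide": [-35, -5, 0], "angular": [0, 0, 0], "jaw": 0}, {"slide": [-70, -11, 0], "angular": [0, 0, 0], "jaw": 0}, {"slide": [-105, -16, 0], "angular": [0, 0, 0], "jaw": 0}, {"slide": [-140, -21, 0], "angular": [0, 0, 0], "jaw": 0}, {"slide": [-140, -21, 0], "angular": [0, 0, 0], "jaw": 0}, {"slide": [-140, -21, -30], "angular": [0, 0, 0], "jaw": 0}, {"slide": [-140, -21, -65], "angular": [0, 0, 0], "jaw": 0}, {"slide": [-140, -21, -100], "angular": [0, 0, 0], "jaw": 0}, {"slide": [-140, -21, -120], "angular": [0, 0, 0], "jaw": 0}, {"slide": [-140, -21, -124], "angular": [0, 0, 0], "jaw": 0}, {"slide": [-140, -21, -124], "angular": [0, 0, 0], "jaw": 0}]}}

```text
time_s: 8.28
tool_pos: [0.391, -0.0491, 0.0411]
ee_rot: [-3.141, -0.005, -2.988]
force: [-0.6, -0.4, -0.7]
opening: 0.004
gripper_force: 0.0
```

Request:
{"api": "drive_tool", "payload": {"plan": [{"slide": [20, 3, 0], "angular": [0, 0, 0], "jaw": 0}, {"slide": [35, 5.5, 0], "angular": [0, 0, 0], "jaw": 0}, {"slide": [43, 6.7, 0], "angular": [0, 0, 0], "jaw": 0}, {"slide": [50, 7.8, 0], "angular": [0, 0, 0], "jaw": 0}, {"slide": [58, 9, 0], "angular": [0, 0, 0], "jaw": 0}, {"slide": [68, 10.6, 0], "angular": [0, 0, 0], "jaw": 0}, {"slide": [80, 12.5, 0], "angular": [0, 0, 0], "jaw": 0}, {"slide": [92, 14.4, 0], "angular": [0, 0, 0], "jaw": 0}, {"slide": [104, 16.2, 0], "angular": [0, 0, 0], "jaw": 0}, {"slide": [116, 18.1, 0], "angular": [0, 0, 0], "jaw": 0}, {"slide": [126, 19.7, 0], "angular": [0, 0, 0], "jaw": 0}, {"slide": [130, 20.3, 0], "angular": [0, 0, 0], "jaw": 0}]}}

```text
time_s: 9.28
tool_pos: [0.5243, -0.028, 0.0428]
ee_rot: [-3.141, 0.001, -2.987]
force: [-2.7, -0.0, 1.7]
opening: 0.002
gripper_force: 1.7
```

```bash
python3 - <<'E'
from h import *
import pickle
m=imaging.camera_model('wrist'); im=imaging.camera('wrist')[:,:,::-1].copy()
s=monitor.observe(); print(s['tool_pos'],s['ee_rot'],s['force'],s['joint_efforts'])
t=imaging.camera('scene')[:,:,::-1]
cv2.imwrite('pics/g4.png',np.hstack([cv2.resize(im,(400,300)),cv2.resize(t[170:320,240:400],(320,300),interpolation=cv2.INTER_CUBIC)]))
E
```

```text
[ 0.524  -0.0281  0.0427] [-3.1414  0.0005 -2.9867] [ 0.5398  0.2515 -0.9196] [  0.0859 -51.8192   7.6101 -18.0993  -0.0711  -0.3347  -0.0134]
```

View pics/g4.png

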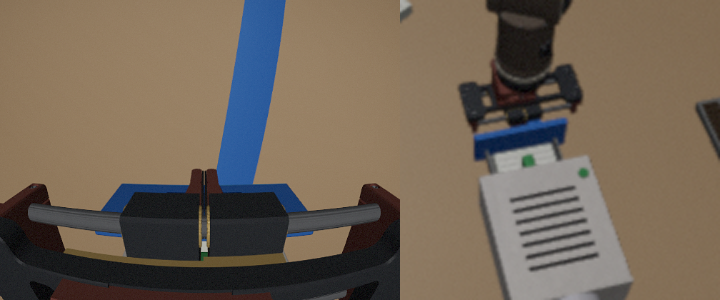

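The tray is about halfway in and being pushed squarely, with the filter entering the slot. Continuing.

Request:
{"api": "drive_tool", "payload": {"plan": [{"slide": [8, 1.2, 0], "angular": [0, 0, 0], "jaw": 0}, {"slide": [16, 2.5, 0], "angular": [0, 0, 0], "jaw": 0}, {"slide": [24, 3.7, 0], "angular": [0, 0, 0], "jaw": 0}, {"slide": [32, 5, 0], "angular": [0, 0, 0], "jaw": 0}, {"slide": [40, 6.2, 0], "angular": [0, 0, 0], "jaw": 0}, {"slide": [46, 7.2, 0], "angular": [0, 0, 0], "jaw": 0}, {"slide": [50, 7.8, 0], "angular": [0, 0, 0], "jaw": 0}, {"slide": [50, 7.8, 0], "angular": [0, 0, 0], "jaw": 0}]}}

```text
time_s: 10.05
tool_pos: [0.5714, -0.0209, 0.0423]
ee_rot: [3.141, -0.003, -2.988]
force: [-4.5, -0.6, 2.9]
opening: 0.005
gripper_force: 2.3
```

Request:
{"api": "drive_tool", "payload": {"plan": [{"slide": [3, 0.5, 0], "angular": [0, 0, 0], "jaw": 0}, {"slide": [6, 0.9, 0], "angular": [0, 0, 0], "jaw": 0}, {"slide": [8, 1.3, 0], "angular": [0, 0, 0], "jaw": 0}, {"slide": [10, 1.6, 0], "angular": [0, 0, 0], "jaw": 0}, {"slide": [10, 1.6, 0], "angular": [0, 0, 0], "jaw": 0}]}}

```text
time_s: 10.47
tool_pos: [0.5809, -0.0195, 0.0423]
ee_rot: [3.141, -0.003, -2.988]
force: [-4.9, -1.5, 3.0]
opening: 0.004
gripper_force: 2.8
```

```bash
python3 - <<'E'
from h import *
# plate-to-unit gap seen from top: profile of pixels along unit axis at an off-centre line (y=+60mm / -65mm)
t=imaging.camera('top')[:,:,::-1]; hsv=cv2.cvtColor(np.ascontiguousarray(t),cv2.COLOR_BGR2HSV)
yaw=np.radians(8.9); X=np.array([np.cos(yaw),np.sin(yaw)]);Y=np.array([-X[1],X[0]]); F=np.array([.4503,-.0402])
for o in(-.068,.068):
    for z in(.072,):
        L=[]
        for s in np.arange(.08,.22,.004):
            q=px('top',[*(F+X*s+Y*o),z]); h=hsv[int(round(q[1])),int(round(q[0]))]; L.append((int(s*1000),*map(int,h)))
        print(o,L)
print(monitor.observe()['force'],monitor.observe()['tool_pos'])
E
```

```text
-0.068 [(80, 16, 94, 139), (84, 16, 94, 138), (88, 15, 97, 139), (92, 17, 98, 135), (96, 16, 96, 136), (100, 16, 93, 137), (104, 16, 93, 137), (108, 17, 96, 138), (112, 16, 95, 129), (116, 173, 31, 65), (120, 0, 9, 60), (124, 165, 9, 56), (128, 173, 19, 54), (132, 162, 22, 57), (136, 165, 19, 55), (140, 0, 14, 53), (144, 6, 22, 57), (148, 165, 27, 57), (152, 173, 19, 54), (156, 0, 10, 53), (160, 50, 14, 54), (164, 0, 10, 53), (168, 173, 19, 54), (172, 170, 14, 54), (176, 30, 9, 54), (180, 15, 22, 71), (184, 15, 9, 111), (188, 8, 13, 154), (192, 15, 12, 165), (196, 13, 11, 163), (200, 19, 12, 166), (204, 15, 9, 164), (208, 11, 12, 167), (212, 19, 12, 164), (216, 11, 13, 163)]
0.068 [(80, 11, 53, 53), (84, 0, 42, 54), (88, 3, 42, 54), (92, 15, 56, 55), (96, 14, 49, 57), (100, 13, 42, 55), (104, 13, 53, 58), (108, 14, 49, 57), (112, 13, 55, 56), (116, 7, 41, 56), (120, 8, 48, 59), (124, 7, 40, 57), (128, 10, 40, 58), (132, 14, 56, 59), (136, 16, 59, 56), (140, 11, 51, 55), (144, 15, 63, 57), (148, 13, 54, 57), (152, 9, 43, 60), (156, 10, 53, 58), (160, 15, 51, 60), (164, 14, 68, 56), (168, 16, 55, 60), (172, 12, 63, 61), (176, 14, 59, 56), (180, 11, 61, 59), (184, 15, 53, 58), (188, 19, 48, 59), (192, 11, 47, 60), (196, 14, 59, 56), (200, 10, 53, 58), (204, 14, 59, 56), (208, 15, 37, 55), (212, 11, 62, 58), (216, 12, 57, 58)]
[-5.2522 -1.1013  2.5878] [ 0.5809 -0.0194  0.0423]
```

Request:
{"api": "drive_tool", "payload": {"plan": [{"slide": [2, 0.3, 0], "angular": [0, 0, 0], "jaw": 0}, {"slide": [4, 0.6, 0], "angular": [0, 0, 0], "jaw": 0}, {"slide": [6, 0.9, 0], "angular": [0, 0, 0], "jaw": 0}, {"slide": [8, 1.3, 0], "angular": [0, 0, 0], "jaw": 0}, {"slide": [8, 1.3, 0], "angular": [0, 0, 0], "jaw": 0}]}}

```text
time_s: 10.93
tool_pos: [0.5887, -0.0182, 0.0423]
ee_rot: [3.141, -0.004, -2.988]
force: [-5.6, 0.0, 2.5]
opening: 0.007
gripper_force: 3.1
```

Request:
{"api": "drive_tool", "payload": {"plan": [{"slide": [2, 0.3, 0], "angular": [0, 0, 0], "jaw": 0}, {"slide": [4, 0.6, 0], "angular": [0, 0, 0], "jaw": 0}, {"slide": [5, 0.8, 0], "angular": [0, 0, 0], "jaw": 0}, {"slide": [5, 0.8, 0], "angular": [0, 0, 0], "jaw": 0}]}}

```text
time_s: 11.27
tool_pos: [0.5899, -0.018, 0.042]
ee_rot: [3.139, -0.011, -2.989]
force: [-19.4, -2.5, 13.2]
opening: 0.004
gripper_force: 9.6
```

The force rose to 20 N with no further travel, so this looks like the stop. Letting go, straight back.

Request:
{"api": "drive_tool", "payload": {"plan": [{"slide": [-5, -0.8, 0], "angular": [0, 0, 0], "jaw": 0}, {"slide": [-20, -3, 0], "angular": [0, 0, 0], "jaw": 0}, {"slide": [-50, -8, 0], "angular": [0, 0, 0], "jaw": 0}, {"slide": [-90, -14, 0], "angular": [0, 0, 0], "jaw": 0}, {"slide": [-130, -20, 0], "angular": [0, 0, 0], "jaw": 0}, {"slide": [-130, -20, 40], "angular": [0, 0, 0], "jaw": 0}, {"slide": [-130, -20, 80], "angular": [0, 0, 0], "jaw": 0}, {"slide": [-130, -20, 120], "angular": [0, 0, 0], "jaw": 0}, {"slide": [-130, 20, 160], "angular": [0, 0, 0], "jaw": 0}, {"slide": [-130, 60, 180], "angular": [0, 0, 0], "jaw": 0}, {"slide": [-130, 100, 180], "angular": [0, 0, 0], "jaw": 0}, {"slide": [-130, 130, 180], "angular": [0, 0, 0], "jaw": 0}]}}

```text
time_s: 12.27
tool_pos: [0.4666, 0.1126, 0.2252]
ee_rot: [3.139, 0.005, -2.989]
force: [1.5, -0.1, -0.2]
opening: 0.01
gripper_force: 0.0
```

Request:
{"api": "drive_tool", "payload": {"plan": [{"slide": [-20, 40, 0], "angular": [0, 0, 0], "jaw": 0}, {"slide": [-40, 80, 0], "angular": [0, 0, 0], "jaw": 0}, {"slide": [-50, 120, 0], "angular": [0, 0, 0], "jaw": 0}, {"slide": [-60, 160, 0], "angular": [0, 0, 0], "jaw": 0}, {"slide": [-60, 160, 0], "angular": [0, 0, 0], "jaw": 0}, {"slide": [-60, 160, 0], "angular": [0, 0, 0], "jaw": 0}]}}

```text
time_s: 12.77
tool_pos: [0.4045, 0.2738, 0.2224]
ee_rot: [3.141, 0.0, -2.982]
force: [0.3, -0.3, 0.6]
opening: 0.004
gripper_force: 0.0
```

```bash
python3 - <<'E'
from h import *
t=imaging.camera('top')[:,:,::-1]; s=imaging.camera('scene')[:,:,::-1]
print(monitor.observe()['tool_pos'],monitor.observe()['force'],monitor.observe()['time_s'])
hsv=cv2.cvtColor(np.ascontiguousarray(t),cv2.COLOR_BGR2HSV)
b=cv2.inRange(hsv,(105,150,60),(125,255,255)); cs=[c for c in cv2.findContours(b,0,1)[0] if cv2.contourArea(c)>20 and 140<c[:,0,1].mean()<230 and 215<c[:,0,0].mean()<300]
for c in cs:
    P=np.array([w('top',p[0],.072)[:2] for p in c],np.float32); print(cv2.boundingRect(c),cv2.minAreaRect(P*1000))
cv2.imwrite('pics/end.png',np.hstack([cv2.resize(t[70:230,190:350],(400,400),interpolation=cv2.INTER_CUBIC),cv2.resize(s[180:340,240:400],(400,400),interpolation=cv2.INTER_CUBIC)]))
E
```

```text
[0.4059 0.27   0.2225] [ 0.0619 -0.3208 -0.0384] 12.8667
(226, 163, 44, 10) ((588.1936645507812, -19.182586669921875), (9.066112518310547, 139.4459686279297), 8.994124412536621)
(0, 65, 519, 338) ((401.052490234375, -55.740966796875), (1041.4599609375, 1697.3106689453125), 0.0234840027987957)
```

View pics/end.png

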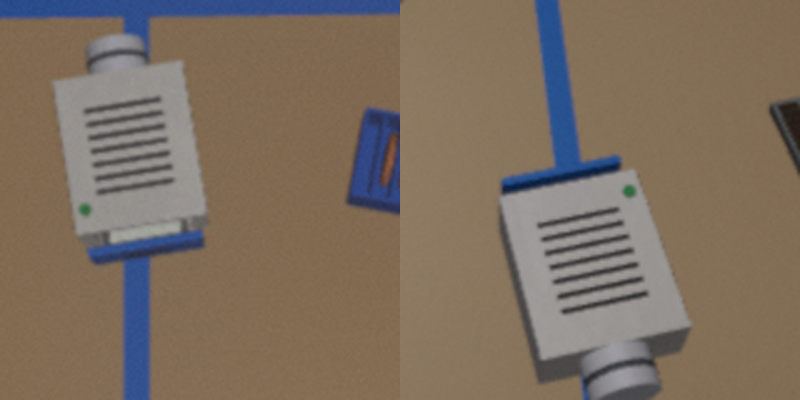

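The tray plate stands about 15 mm off the unit. It sits about 135 mm in from where it started, unchanged more than a second after release. Sprung out, it would stand at 75 mm. It is latched, with the filter inside.

```bash
python3 - <<'E'
from plant import order
print(order.job_done())
E
```

```text
the job is handed in; nothing more can be done
None
```

The fresh filter lies flat in the tray with its grip up, and the tray is pushed in and latched about 15 mm off the unit. It was still latched over a second after release, and the job is handed in at about 13 s.

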